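# Find the slack of the slicing guide's push grip and pin it

### The arm

A 6-joint arm with a two-finger parallel gripper is mounted at the origin on a cart in front of the work surface, level with it; the furniture and walls round the work are solid. World frame = base frame: x ahead of the robot, y to its left, z up, the work surface at z = 0. Lengths are in m, angles in rad, forces in N, time in s.
With the tool pointing down it reaches from about 0.35 to 0.875 m from the base axis. Payload 4.2 kg.
Tool frame: the origin (TCP) lies between the finger pads; the fingertips stand 14 mm ahead of it and the grasp point (between the pads) lies 5 mm behind it; z points along the fingers, y is the line along which they close (so a half turn about z gives the same grasp; the last joint's range is limited). The gripper opens to 85 mm and grips with 20 to 120 N. Pads are 22 mm wide; open, the fingers measure 114 mm over their backs; the gripper's body (76 mm by 85 mm) begins 54 mm behind the grasp point. The pads swing forward as they close: fully open they stand 13 mm farther back than shut.
Start: joints at [1.552, 0.385, 0.008, 0, -1.194, -0.259], TCP at [0.171, 0.601, 0.223] pointing down, gripper open.
Joint ranges: [-3.14, 3.14], [-1.21, 2.06], [-1.07, 1.41], [-3.16, 2.05], [-2.99, -0.16], [-3.1, 3.1]. Speed limits (rad/s): [2.79, 2.79, 3.14, 3.14, 3.14, 3.14].

### API

Orientations are given as a 3x3 rotation matrix whose columns are the frame's x, y, z axes.
In Python, from plant import move_to, servo_line, move_j, let_go, grasp, hold, solve_ik, get_state, get_image, PlanningError, close_job gives the robot as it stands. Calls block until the motion is done:
- move_to(position, orientation): joint-space move of the TCP to a pose.
- servo_line(position, rot=None, speed=0.15): straight line of the TCP; rot=None keeps the orientation; speed is the mean speed in m/s.
- move_j(angles): joint-space move.
- let_go() and grasp(grasp_force=None): open the fingers fully, or close them until they stop; grasp_force is the grip in N (None keeps the last).
- hold(seconds).
- solve_ik(position, orientation): joint angles nearest the present ones, or None.
- get_state(): the state.
- get_image(name): name is "side" or "top" or "wrist"; returns a dict with "image" (384x512x3 uint8, red, green, blue), "z_map" (384x512 float32, m along the optical axis (not along the pixel's ray), 0 where there is no reading), "fovy" (degrees; the focal length in pixels is half the picture's height over the tangent of half this angle, whatever the lens; pixels are square), "cx", "cy" (the principal point, pixels), "rvec" (rotation vector, rad) and "tvec" (3), from world to camera coordinates, as OpenCV has them. Camera axes: x right, y down, z forward; pixel columns grow to the right and rows downward; lengths in m; the calibration is good to about 2 mm. A picture is of the moment at which its call begins.
A pose or a line that the arm cannot do raises PlanningError and nothing moves.
- close_job(): hands the job in; it is judged then, once.
The state is a dict: "clock": time; "joint_pos": joint angles; "joint_vel": joint speeds; "joint_torque": joint torques, N m; "ee_pos": TCP position; "eef_rot": TCP orientation; "ft_force": force on the tool from outside, world axes, zero at the start; "wrist_torque": the same for the moment, N m; "gripper_width": finger opening in m; "grip_force": force on a finger pad.
Only numpy, scipy, OpenCV 4.12 (cv2) and the standard library are available. Lean on these libraries where they do the work, as an engineer would, in place of code of your own. Each camera call takes 0.05 s, during which the arm holds its last target. There are 200 camera calls.

### The job

The push grip of the bread slicing guide has slack: it slides freely for a way before it bites on the fence. Take the grip and gently rock it, first left until you feel resistance, then right until you feel resistance, without shifting the fence; set the grip in the middle of that free play, then take the steel lock pin from its rest and push it fully home through the grip's hole, and let go. Leave the mug, the salt shaker and the small tin alone.

Things in the scene. Friction and masses are not known exactly. Their poses are not given: they have to be found in the camera images.
- guide: Wooden bread slicing guide, fixed to the worktop: base board 150 x 345 x 15 mm with two rails. Origin on the worktop under the middle of the rails. Its +y axis is 'left' (towards the fence and the four thin knife-slot posts, which are 77 mm high and 198 to 214 mm left of the origin); the grip and the fence slide along y, the board runs from y = -120 to +225 mm, x = -75 to +75 mm.
- fence_top (a point): Middle of the top edge (82 mm above the worktop) of the fence, an upright wooden plate 100 mm wide (guide x) and 10 mm thick (y), left of the grip. The fence slides stiffly: about 14 N shifts it, and it must stay where it is, within 5 mm. The resistance at each end of the slack is the grip biting on the fence; pushing there with 4 to 9 N is right.
- grip_fin (a point): Centre of the push grip's fin, where it is pinched: upright, wooden, 36 mm (guide x) by 20 mm (guide y), on a carriage plate 120 x 110 x 12 mm. Plate top 54 mm, fin top 94 mm, this point 76 mm above the worktop. Axes as the guide's. Free sliding takes about 1.5 N; the grip stays where left. Its free play is 20 to 40 mm long in all and it starts anywhere in it.
- grip_hole (a point): Mouth (54 mm above the worktop) of the round 14 mm hole through the 12 mm carriage plate, 62 mm from the fin centre along guide +x, moving with the grip. Through it the pin enters the hidden hole of the coupling below, in line with this one when the grip is in the middle of its free play; up to about 3 mm off the pin still goes in, else it stops about 19 mm short of home.
- fence: The fence with its rod and, hidden under the carriage plate, a steel coupling with a 15 mm hole 17 mm deep, its top 3 mm under the plate. The coupling is clamped to the rod at a place that differs each time and cannot be seen. Origin: the guide's, shifted along guide y by the fence's setting (fence plate 155 mm to its left).
- lug_left: Stop lug, 8 mm, fixed under the carriage plate out of sight and reach; it bears on the coupling when the slack is used up to the left. Moves rigidly with the grip, so its pose tells nothing more.
- lug_right: The same for the right: bears on the coupling when the slack is used up to the right. Moves rigidly with the grip.
- pin_head (a point): Point in the head of the loose steel lock pin, on its axis, 26 mm above the head's underside and 60 mm above the tip. Head: 20 mm diameter, 40 mm tall. Shank below it: 12 mm diameter, 34 mm long, with a 4 mm tapered tip. z is the axis, pointing up. 0.09 kg. Home means the head's underside rests on the carriage plate: this point is then 26 mm above grip_hole.
- pin_rest: Fixed wooden block 56 x 56 x 38 mm with a 14 mm hole in which the lock pin stands at the start, its head resting on the block's top. Origin at the centre of its underside.
- mug: White mug, 82 x 114 x 91 mm, a bystander. Origin at its underside.
- salt_shaker: Glass salt shaker, 44 mm diameter, 90 mm tall, a bystander. Origin at its underside.
- small_tin: Small food tin, 58 mm diameter, 72 mm tall, a bystander. Origin at its underside.

How it is judged:
On the way, in this order (a step that is already met when the one before it is completed fails the run):
1. the grip is held to the left end of its slack: its left lug bears on the fence's coupling with over 1.5 N (contact force between lug_left and fence above 1.5 N), for 0.05 s.
2. then to the right end: its right lug bears with over 1.5 N (contact force between lug_right and fence above 1.5 N), for 0.05 s.
At the end, for the whole second after the job is handed in: The lock pin stands upright (within 7 degrees) in the grip's hole, on its axis within 6 mm, its head's underside within 3 mm of the carriage plate, released and at rest; the fence has stayed within 5 mm of its place (z of pin_head in the frame of grip_hole between 0.022 and 0.029 m and horizontal distance between pin_head and grip_hole below 0.006 m and angle between pin_head's own z axis and vertical below 0.12 rad and linear speed of fence below 0.01 m/s); the robot touches nothing.
It fails at once if the fence is shifted by more than 5 mm (distance of fence_top from where it was at the start of the episode above 0.005 m).
It fails at once if the mug is disturbed (moved over 20 mm) (distance of mug from where it was at the start of the episode above 0.02 m).
It fails at once if the salt shaker is disturbed (moved over 20 mm) (distance of salt_shaker from where it was at the start of the episode above 0.02 m).
It fails at once if the small tin is disturbed (moved over 20 mm) (distance of small_tin from where it was at the start of the episode above 0.02 m).
It also fails if it takes over 61 s, if anything falls off the work surface, if the arm or the gripper's body presses on something with over 40 N, if the wrist force passes 120 N, or if a joint passes its speed limit or range.

## Working session

There is one attempt and no reset: what is moved stays moved. The work goes in short steps, each a Python script; the robot and the scene stay as the last script left them, time stands still between calls to the robot, and variables do not carry over. Pictures are saved under pics/ and viewed, at most 10 in all, crops included, and the job is handed in when it is done.

```bash
mkdir -p pics
cat > h.py <<'E'
import numpy as np, cv2
from plant import *
def cam(n):
    d=get_image(n); R=cv2.Rodrigues(np.array(d["rvec"],float))[0]; t=np.array(d["tvec"],float).ravel()
    f=d["image"].shape[0]/2/np.tan(np.radians(d["fovy"])/2)
    z=d["z_map"]; v,u=np.mgrid[:z.shape[0],:z.shape[1]]
    P=np.stack([(u-d["cx"])*z/f,(v-d["cy"])*z/f,z],-1)
    W=(P-t)@R; W[z==0]=np.nan
    return d["image"],W,(R,t,f,d["cx"],d["cy"])
def save(n,im): cv2.imwrite("pics/"+n,im[...,::-1])
E
python3 - <<'E'
from h import *
a,W,_=cam("top"); b,V,_=cam("side")
save("a.png",cv2.resize(np.vstack([a,b]),None,fx=.78,fy=.78)); save("top.png",a);
np.savez("s.npz",a=a,W=W,b=b,V=V); s=get_state(); print(s["clock"],s["ft_force"])
E
```

```text
0.1 [ 0.26215025 -0.16173207 -0.30895325]
```

View pics/a.png

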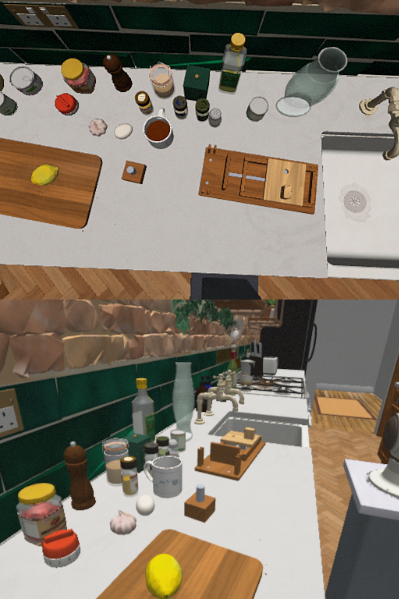

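The top view shows the guide around full-res pixel (333,231), its pale carriage to the right, and the pin in its rest at about (170,220). The mug is at (202,165). Next I'll zoom in.

Run:
```python
from h import *
s=np.load("s.npz");a=s["a"];W=s["W"]
c=cv2.resize(a[170:290,240:420],None,fx=4,fy=4,interpolation=cv2.INTER_CUBIC); save("b.png",c)
for (u,v) in [(333,231),(370,235),(170,220),(168,217),(202,165),(100,250),(290,360)]: print(u,v,W[v,u].round(3))
# height masks
reg=np.zeros(a.shape[:2],bool); reg[170:290,240:420]=1
for lo,hi in [(.012,.018),(.05,.058),(.07,.079),(.079,.086),(.089,.098)]:
    m=reg&(W[...,2]>lo)&(W[...,2]<hi); p=W[m]; 
    r=cv2.minAreaRect(p[:,:2].astype(np.float32)); vv,uu=np.nonzero(m); print(lo,len(p),p.mean(0).round(4),r,uu.mean(),vv.mean())
reg[:]=0; reg[195:240,145:195]=1
for lo,hi in [(.03,.045),(.07,.085)]:
    m=reg&(W[...,2]>lo)&(W[...,2]<hi); p=W[m]
    if len(p): print(lo,len(p),p.mean(0).round(4),cv2.minAreaRect(p[:,:2].astype(np.float32)))
```

```text
333 231 [ 0.53  -0.028  0.029]
370 235 [ 0.521 -0.104  0.057]
170 220 [0.534 0.339 0.07 ]
168 217 [0.54  0.342 0.079]
202 165 [0.667 0.28  0.056]
100 250 [0.465 0.505 0.02 ]
290 360 [ 0.112 -0.002 -0.712]
0.012 4533 [0.5331 0.0146 0.0156] ((0.5349838733673096, -0.02683347463607788), (0.3441952168941498, 0.1498817801475525), 82.96385955810547) 313.9640414736378 229.89830134568717
0.05 2395 [ 0.5285 -0.0913  0.0548] ((0.5348296165466309, -0.006074666976928711), (0.28828632831573486, 0.12364763021469116), 84.67655944824219) 363.92651356993736 231.7035490605428
0.07 97 [0.5358 0.0775 0.0761] ((0.5459688901901245, 0.023763097822666168), (0.231268048286438, 0.13551019132137299), 85.74864196777344) 289.17525773195877 224.2164948453608
0.079 222 [0.5445 0.066  0.0825] ((0.5476309657096863, 0.017591923475265503), (0.21971118450164795, 0.1305021047592163), 87.21070861816406) 294.72072072072075 219.8153153153153
0.089 159 [ 0.4948 -0.0883  0.0943] ((0.495243638753891, -0.08851294219493866), (0.020001547411084175, 0.03550347685813904), 81.90304565429688) 367.811320754717 245.25786163522014
0.03 522 [0.5391 0.3448 0.0385] ((0.5402325987815857, 0.3468747138977051), (0.05733594670891762, 0.05616943538188934), 80.19886779785156)
0.07 70 [0.5397 0.3458 0.078 ] ((0.5396406650543213, 0.34649771451950073), (0.019726533442735672, 0.017734842374920845), 89.65754699707031)
```

View pics/b.png

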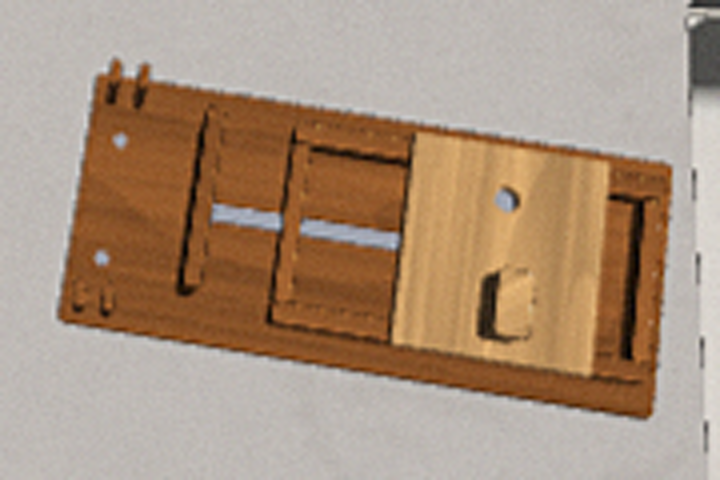

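```bash
cat >> h.py <<'E'
yaw=np.radians(82.96); gy=np.array([np.cos(yaw),np.sin(yaw),0]); gx=np.array([gy[1],-gy[0],0]); ez=np.array([0,0,1.])
def Rot(s=1): return np.column_stack([np.cross(s*gy,-ez),s*gy,-ez])
fin=np.array([.495,-.0883,.0])
E
python3 - <<'E'
from h import *
for s in (1,-1): print(s,solve_ik(fin+[0,0,.2],Rot(s)), solve_ik([.5395,.346,.2],Rot(s)))
s=min((1,-1),key=lambda s:abs(solve_ik(fin+[0,0,.2],Rot(s))[5]))
print(s); move_to(fin+[0.02,0,.2],Rot(s))
a,W,K=cam("wrist"); save("c.png",a); st=get_state(); print(st["clock"],st["ee_pos"],st["ft_force"])
for lo,hi in [(.05,.058),(.0885,.1)]:
    m=(W[...,2]>lo)&(W[...,2]<hi); p=W[m]
    if len(p)>20:
        r=cv2.minAreaRect(p[:,:2].astype(np.float32)); print(lo,len(p),p.mean(0),r)
E
```

```text
1 [ 0.14689323  0.19618705 -0.32102717  0.         -1.05358211 -1.84056074] [ 0.82224748  0.42720182  0.01591341  0.         -1.15950792 -2.51591499]
-1 [ 0.14689323  0.19618705 -0.32102717  0.         -1.05358211  1.30103191] [ 0.82224748  0.42720182  0.01591341  0.         -1.15950792  0.62567767]
-1
2.8667 [ 0.51524368 -0.08770288  0.20000232] [-0.31723334 -0.35265635 -0.87962188]
0.05 14556 [ 0.53299255 -0.08675737  0.05423016] ((0.5368649363517761, -0.00839763879776001), (0.28470948338508606, 0.13714571297168732), 82.86647033691406)
0.0885 908 [ 0.49585646 -0.09102741  0.09348789] ((0.4945359230041504, -0.09113792330026627), (0.01961982250213623, 0.03515887260437012), 82.72944641113281)
```

View pics/c.png

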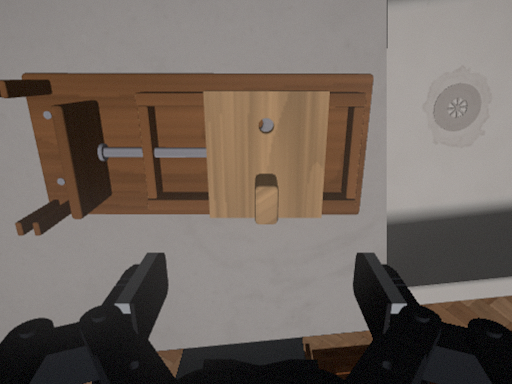

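The wrist view shows the fin at pixel (266,203) and the hole at (266,125). Fin centre and yaw agree with the top view to about 3 mm. I'll pinch the fin and rock it in small steps.

```bash
cat > rock.py <<'E'
from h import *
import sys
R=Rot(-1); f=np.array([.4948,-.0900,0])
move_to(f+[0,0,.12],R); servo_line(f+[0,0,.0755],R,.08); 
f0=np.array(get_state()["ft_force"]); grasp(30)
s=get_state(); print("grasp",s["clock"],s["gripper_width"],s["ee_pos"],np.array(s["ft_force"])-f0)
p=np.array(s["ee_pos"])
p=f+[0,0,.0755]
for i in range(4):
    p=p+gy*.001; servo_line(p,R,.02); s=get_state(); print(round(s["clock"],3),((np.array(s["ee_pos"])-f)@gy*1e3).round(2),((np.array(s["ft_force"])-f0)@gy).round(2))
E
python3 rock.py
```

```text
grasp 4.6167 0.019015046172890408 [ 0.49487795 -0.0900254   0.07581057] [-2.02251251  0.74162052  1.5805831 ]
4.867 0.88 -0.94
5.117 1.95 -1.76
5.367 3.0 -1.36
5.617 4.0 -1.12
```

```bash
cat > rock2.py <<'E'
from h import *
R=Rot(-1); f=np.array([.4948,-.0900,.0755])
def q():
    s=get_state(); return (np.array(s["ee_pos"])-f)@gy, np.array(s["ft_force"])@gy, s["clock"]
d=.004
def push(sg):
    global d
    log=[]; st=.001
    for i in range(60):
        d+=sg*st; servo_line(f+gy*d,R,.02); log.append((round(d*1e3,2),)+tuple(np.round([q()[0]*1e3,*q()[1:]],2)))
        base=np.median([l[2] for l in log[2:8]]) if len(log)>3 else log[-1][2]
        df=-sg*(log[-1][2]-base)
        if len(log)>5:
            if df>3.5: break
            st=.0004 if df>1 else .001
    for l in log[4:7]+log[-6:]: print(*l)
    hold(.12); print("held",q(),"base",base)
    return log[-1]
push(1)
E
python3 rock2.py
```

```text
9.0 9.03 -2.23 6.87
10.0 10.04 -0.61 7.12
11.0 11.03 -2.19 7.37
20.4 20.42 -0.59 9.87
21.4 21.45 -0.73 10.12
22.4 22.45 -0.82 10.37
23.4 23.44 -0.77 10.62
24.4 24.0 -3.48 10.87
24.8 24.07 -4.57 11.12
held (np.float64(0.024061019535070567), np.float64(-4.541243026339485), 11.2333) base -1.02
```

```bash
sed -i 's/^d=.004/d=.0248/; s/^push(1)/push(-1)/' rock2.py; python3 rock2.py
```

```text
19.8 20.34 0.76 12.48
18.8 19.35 0.29 12.73
17.8 18.33 1.7 12.98
-1.6 -1.06 1.17 18.73
-2.6 -2.1 -0.13 18.98
-3.6 -3.07 1.28 19.23
-4.6 -4.07 1.02 19.48
-5.6 -4.35 3.7 19.73
-6.0 -4.41 4.8 19.98
held (np.float64(-0.004419198762585067), np.float64(6.019892216704428), 20.1) base 0.575
```

```bash
cat > mid.py <<'E'
from h import *
R=Rot(-1); f=np.array([.4948,-.0900,.0755]); c=.0098
tgt=c
servo_line(f+gy*c,R,.03); hold(.2)
for i in range(3):
    e=c-(np.array(get_state()["ee_pos"])-f)@gy; print(e*1e3)
    if abs(e)<.0002: break
    tgt+=e; servo_line(f+gy*tgt,R,.02); hold(.1)
s=get_state(); print("at",s["ee_pos"],s["ft_force"]); let_go()
fc=np.array(s["ee_pos"]); hole=fc+gx*.062; print("hole pred",hole)
servo_line(fc+[0,0,.06],R,.2)
v=hole-gx*.085; v[2]=.2
move_to(v,R); hold(.2)
a,W,(Rc,t,fl,cx,cy)=cam("wrist"); save("d.png",a); print(get_state()["clock"])
m=(W[...,2]>.0885)&(W[...,2]<.1); r=cv2.minAreaRect(W[m][:,:2].astype(np.float32)); print(r)
P=Rc@np.array([*hole[:2],.054])+t; u=[fl*P[0]/P[2]+cx,fl*P[1]/P[2]+cy]; print("hole px",u,"px/m",fl/P[2])
np.savez("w.npz",a=a,W=W,Rc=Rc,t=t,k=[fl,cx,cy])
u0,v0=map(int,u); save("d2.png",cv2.resize(a[max(v0-40,0):v0+40,u0-40:u0+40],None,fx=6,fy=6,interpolation=cv2.INTER_CUBIC)); print("crop origin",u0-40,max(v0-40,0))
E
python3 mid.py
```

```text
-0.403198703329135
-0.11951000065675219
at [ 0.49611088 -0.08016702  0.07575592] [-2.22109979  1.20925228  5.14580604]
hole pred [ 0.55764345 -0.08776588  0.07575592]
23.0583
((0.4956807792186737, -0.08093749731779099), (0.019689196720719337, 0.035258736461400986), 82.38050842285156)
hole px [np.float64(259.04709621597885), np.float64(71.88641743708683)] px/m 1177.971147638383
crop origin 219 31
```

View pics/d2.png

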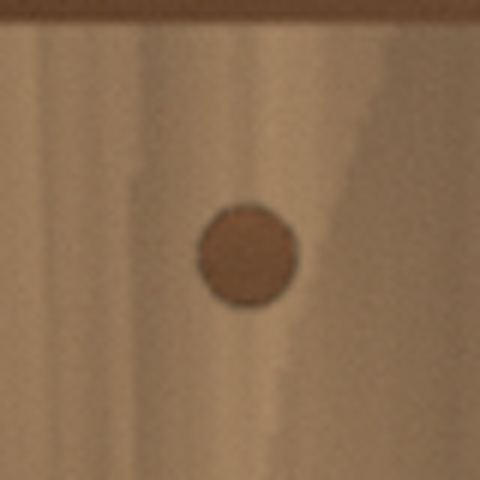

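The hole is at pixel (260,73.5), within 1.5 mm of my prediction. I can now see wood through it instead of steel, so the coupling hole is lined up. Next is the pin, measured from the same relative camera pose.

```bash
cat > pin.py <<'E'
from h import *
R=Rot(-1); pin=np.array([.5395,.346,0])
v=pin-gx*.085+[0,0,.224]
move_to(v,R); hold(.2)
a,W,(Rc,t,fl,cx,cy)=cam("wrist"); ee=np.array(get_state()["ee_pos"])
reg=np.linalg.norm(W[...,:2]-pin[:2],axis=-1)<.03
m=reg&(W[...,2]>.073)&(W[...,2]<.084); vv,uu=np.nonzero(m)
c,r=cv2.minEnclosingCircle(np.stack([uu,vv],1).astype(np.float32))
pts=W[m]; print("px",c,r,"mean",pts.mean(0),uu.mean(),vv.mean(),get_state()["clock"])
# centre px -> plane z=.078
d=Rc.T@np.array([(c[0]-cx)/fl,(c[1]-cy)/fl,1]); o=-Rc.T@t; pc=o+d*(.078-o[2])/d[2]; print("pin",pc)
k=np.load("w.npz"); Rw,tw,(fw,cxw,cyw)=k["Rc"],k["t"],k["k"]
d=Rw.T@np.array([(260.2-cxw)/fw,(73.5-cyw)/fw,1]); o=-Rw.T@tw; hc=o+d*(.054-o[2])/d[2]; print("hole cam",hc)
np.savez("p.npz",pc=pc,hc=hc)
save("e.png",cv2.resize(a[:200,150:370],None,fx=3,fy=3))
E
python3 pin.py
```

```text
px (259.38446044921875, 73.63545989990234) 11.925908088684082 mean [0.53991991 0.34518632 0.07794161] 259.20093457943926 73.64018691588785 24.9083
pin [0.53993099 0.3450266  0.078     ]
hole cam [ 0.55623931 -0.08857777  0.054     ]
```

View pics/e.png

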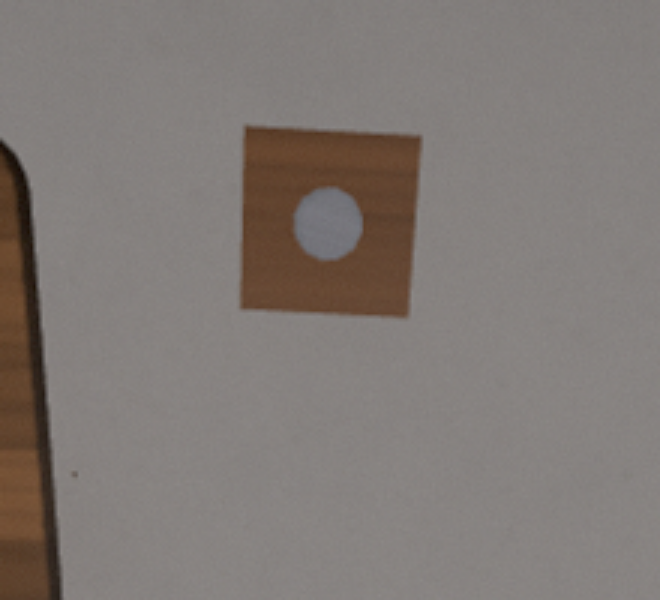

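The pin head is round at pixel (259,73.6), and the measured height of 0.078 is what it should be. I'll grasp it and carry it over the hole.

```bash
cat > ins.py <<'E'
from h import *
R=Rot(-1); k=np.load("p.npz"); pc,hc=k["pc"]+.0008*gy,k["hc"]+.0008*gy
P=lambda b,z: np.array([b[0],b[1],z])
move_to(P(pc,.12),R); servo_line(P(pc,.060),R,.1); hold(.1)
e=np.array(get_state()["ee_pos"]); grasp(60); s=get_state()
print("pin",s["clock"],s["gripper_width"],(e-pc)[:2]*1e3)
servo_line(P(pc,.19),R,.15); s=get_state(); print("lift",s["gripper_width"],s["ft_force"])
move_to(P(hc,.19),R); servo_line(P(hc,.118),R,.12); hold(.2)
s=get_state(); print("err mm",(np.array(s["ee_pos"])-hc)[:2]*1e3,s["clock"]); f0=np.array(s["ft_force"])
hc=hc-(np.array(s["ee_pos"])-hc)*[1,1,0]
z=.118
while z>.0745:
    z-=.002; servo_line(P(hc,z),R,.04); s=get_state(); F=np.array(s["ft_force"])-f0
    print(round(z,4),round(s["ee_pos"][2],4),F.round(1),round(s["clock"],2))
    if F[2]>9 or abs(F[:2]).max()>10: break
a,W,_=cam("side"); np.save("side.npy",a); save("f.png",cv2.resize(a[150:270,220:380],None,fx=4,fy=4))
E
python3 ins.py
```

```text
pin 27.0083 0.01644427681359443 [0.51583241 0.5899502 ]
lift 0.016742525320259147 [ 0.23469482  0.73768317 -0.84640087]
err mm [0.58450925 0.08045864] 30.575
0.116 0.1161 [-0.3  0.3 -0.7] 30.82
0.114 0.1138 [-0.1 -0.  -0.1] 31.07
0.112 0.1118 [ 0.4  0.7 -0.2] 31.32
0.11 0.1098 [-0.1  0.8 -0. ] 31.57
0.108 0.1078 [-0.1  0.2  0.3] 31.82
0.106 0.1058 [ 0.   0.8 -0.6] 32.08
0.104 0.1038 [ 1.1  1.2 -0.1] 32.33
0.102 0.1018 [-0.2  0.8 -0.4] 32.58
0.1 0.0999 [ 0.7 -0.1 -0.2] 32.83
0.098 0.0978 [-0.8  0.   0.4] 33.08
0.096 0.0958 [ 1.2  0.9 -0.3] 33.33
0.094 0.0939 [-0.2  1.9 -0.7] 33.58
0.092 0.0918 [-0.3 -0.1  0.4] 33.83
0.09 0.0898 [-0.8  1.4 -0.4] 34.08
0.088 0.0878 [1.5 0.6 0.1] 34.33
0.086 0.0858 [-0.6  1.1 -0.1] 34.58
0.084 0.0839 [-1.   0.2 -1.2] 34.83
0.082 0.0818 [1.  1.7 0.5] 35.08
0.08 0.0799 [ 0.1  0.7 -1. ] 35.33
0.078 0.0778 [-0.  -0.5 -0.4] 35.58
0.076 0.0763 [0.2 0.6 0.8] 35.83
0.074 0.076 [-2.6  0.5 10.2] 36.08
```

Run:
```python
from h import *
e=np.array(get_state()["ee_pos"]); servo_line([e[0],e[1],.0763],None,.02); let_go(); hold(.2)
servo_line([e[0],e[1],.17],None,.12); v=e-gx*.085; v[2]=.224; move_to(v,Rot(-1)); hold(.3)
a,W,_=cam("wrist"); reg=np.linalg.norm(W[...,:2]-e[:2],axis=-1)<.03
m=reg&(W[...,2]>.085); print(e,W[m].mean(0),get_state()["clock"],get_state()["ft_force"])
save("g.png",a)
```

```text
[ 0.55665678 -0.0879287   0.07598143] [ 0.55633231 -0.08845895  0.09391482] 39.0417 [-0.59711765 -0.18088111 -0.10379983]
```

View pics/g.png

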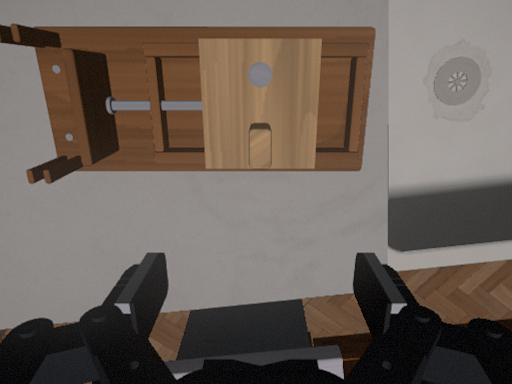

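The pin stands in the hole at pixel (260,74). Its top is at 0.094 m, exactly where it should be when home, and the gripper is clear of everything.

```bash
python3 -c "
from plant import *
print(close_job())"
```

```text
the job is handed in; nothing more can be done
None
```

I rocked the grip to both ends of its 28.4 mm free play with about 5–6 N, set it in the middle, pushed the lock pin fully home and released it, then handed the job in at about 39 s; the judge's result was not shown.

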